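# Find the tired shaker mount and push its tag down

## Robot

A 6-joint arm with a two-finger parallel gripper is mounted at the origin on the work surface. World frame = base frame: x ahead of the robot, y to its left, z up, the work surface at z = 0. Lengths are in m, angles in rad, forces in N, time in s.
With the tool pointing down it reaches from about 0.275 to 0.75 m from the base axis. Payload 10.2 kg.
Tool frame: the origin (TCP) lies on the centre line of the jaws, within the pads' length; the fingertips stand 8 mm ahead of it and the grasp point (between the pads) lies 11 mm behind it (env.nose_length is the distance from the TCP to the fingertips, in m); z points along the fingers, y is the line along which they close (so a half turn about z gives the same grasp; the last joint's range is limited). The gripper opens to 85 mm and grips with 20 to 120 N. Pads are 22 mm wide; open, the fingers measure 114 mm over their backs; the gripper's body (76 mm by 85 mm) begins 54 mm behind the grasp point. The pads swing forward as they close: fully open they stand 13 mm farther back than shut.
Start: joints at [-1.461, 0.313, 1.498, -0, 1.331, -0.223], TCP at [0.171, -0.496, 0.239] pointing down, gripper open.
Joint ranges: [-2.94, 2.94], [-0.97, 2.17], [0.19, 2.56], [-1.23, 4.37], [0.02, 3.11], [-2.88, 2.88]. Speed limits (rad/s): [2.39, 2.39, 3.01, 3.14, 3.14, 3.14].

## Interface

Orientations are given as a unit quaternion [x, y, z, w].
In Python, from rig import env gives the robot as it stands.
- The arm moves only by the tool send_rows, never from a script. Its argument "plan" is one flat list of numbers, 6 for each row, row after row: the shift along the tool's x, y, z in units of 25 mm (1.0 is 25 mm), then the turn, a rotation vector about the tool's x, y, z in units of 8 degrees (1.0 is 8 degrees). In form: [dx, dy, dz, ax, ay, az, dx, dy, dz, ax, ay, az, ...]. A call has 1 to 10 rows; each row is the pose to reach, as a shift and turn from the pose commanded when the call began, along the tool's axes at that moment; what a row does not reach only later rows make up. A row lasts 1/10 s, in which the tool goes at most 50 mm and 8.59 degrees, less where a joint would pass 70% of its speed; a pose out of reach is approached as far as the arm can. A call with a gripper value outside its range is refused whole. "hand" is the closure, from 0 (fully open) to 1 (shut), set as the call begins (left out, the last holds). The fingers move at their own pace and stop on an object; the grip force is fixed at half the most. Time passes only in rows, so rows that repeat a pose let the fingers close. It gives the time, the measured TCP pose, the force, the opening and the grip force at its end, in the units of the state.
- env.state(): the state, without advancing time (a new reading comes with each control period).
- env.read_camera(name): name is "scene" or "side" or "wrist"; returns the picture (480x640x3 uint8, red, green, blue); there is no depth.
- env.calibration(name): a dict with "fx", "fy", "cx", "cy" (pixels), "rvec" (rotation vector, rad) and "tvec" (3), from world to camera coordinates, as OpenCV has them; the wrist camera has in their place "hand_eye" (4x4, takes a point from camera to tool coordinates, whose origin is the TCP and whose axes are the flange's). Camera axes: x right, y down, z forward; pixel columns grow to the right and rows downward; lengths in m; the calibration is good to about 2 mm. A picture is of the moment at which its call begins: read the wrist's pose just before it. calibration takes no time and is no camera call.
- env.close_job(): hands the job in; it is judged then, once.
The state is a dict: "time": time; "joint_pos": joint angles; "joint_vel": joint speeds; "effort": joint torques, N m; "tool_pos": TCP position; "eef_rot": TCP orientation; "contact_force": force on the tool from outside, world axes, zero at the start; "torque": the same for the moment, N m; "finger_gap": finger opening in m; "gripper_force": force on a finger pad.
Only numpy, scipy, OpenCV 4.12 (cv2) and the standard library are available. Lean on these libraries where they do the work, as an engineer would, in place of code of your own. Each camera call takes 0.05 s, during which the arm holds its last target. There are 200 camera calls.

## Task

Three spring mounts from the bench shaker are bolted down for testing; press each black pad about half-way down and let it up, going from the robot's left to its right, to feel which spring is the softest. Then push the white tag in front of the softest pad all the way down, and leave the other two tags standing. Only press with the fingertips: do not pull any tag up, pick anything up or shift the other things on the bench.

Things in the scene. Friction and masses are not known exactly. Their poses are not given: they have to be found in the camera images.
- stand_left: The left (largest y) stand, bolted down: an aluminium plate 130 x 72 x 10 mm that carries a sprung pad and its tag. Origin on the bench under the pad's centre, z up; the plate runs from x = -90 to +40 mm; the tag is 62 mm from the pad's centre along -x.
- pad_left (a point): Centre of the top of the left pad when unpressed, z 0.060 (stays there when the pad is pressed). Flat black rubber disc, 56 mm across, 10 mm thick, on a coil spring; goes 14 mm down, springs back. All three look alike. Each gives from 1.3 N; then one takes 0.35 N per mm, one 0.7, one 1.2: which is where changes.
- tagtop_left (a point): Centre of the top of the left stand's tag: white T-shaped tab, head 34 mm (local y) x 16 mm (x) x 6 mm thick, on a steel stem in a grey post 30 x 22 mm with its top at z 0.052. Moves with the tag: z 0.072 when up, 0.058 fully down, the head then on the post.
- tag_left (a joint): How far the left tag is pushed down, m: 0 to 0.004 at the start, 0.014 fully down. It takes about 4 N to slide, and stays where it is left; negative if it is pulled up.
- stand_middle: The middle stand, bolted down: an aluminium plate 130 x 72 x 10 mm that carries a sprung pad and its tag. Origin on the bench under the pad's centre, z up; the plate runs from x = -90 to +40 mm; the tag is 62 mm from the pad's centre along -x.
- pad_middle (a point): Centre of the top of the middle pad when unpressed, z 0.060 (stays there when the pad is pressed). Flat black rubber disc, 56 mm across, 10 mm thick, on a coil spring; goes 14 mm down, springs back. All three look alike. Each gives from 1.3 N; then one takes 0.35 N per mm, one 0.7, one 1.2: which is where changes.
- tagtop_middle (a point): Centre of the top of the middle stand's tag: white T-shaped tab, head 34 mm (local y) x 16 mm (x) x 6 mm thick, on a steel stem in a grey post 30 x 22 mm with its top at z 0.052. Moves with the tag: z 0.072 when up, 0.058 fully down, the head then on the post.
- tag_middle (a joint): How far the middle tag is pushed down, m: 0 to 0.004 at the start, 0.014 fully down. It takes about 4 N to slide, and stays where it is left; negative if it is pulled up.
- stand_right: The right (smallest y) stand, bolted down: an aluminium plate 130 x 72 x 10 mm that carries a sprung pad and its tag. Origin on the bench under the pad's centre, z up; the plate runs from x = -90 to +40 mm; the tag is 62 mm from the pad's centre along -x.
- pad_right (a point): Centre of the top of the right pad when unpressed, z 0.060 (stays there when the pad is pressed). Flat black rubber disc, 56 mm across, 10 mm thick, on a coil spring; goes 14 mm down, springs back. All three look alike. Each gives from 1.3 N; then one takes 0.35 N per mm, one 0.7, one 1.2: which is where changes.
- tagtop_right (a point): Centre of the top of the right stand's tag: white T-shaped tab, head 34 mm (local y) x 16 mm (x) x 6 mm thick, on a steel stem in a grey post 30 x 22 mm with its top at z 0.052. Moves with the tag: z 0.072 when up, 0.058 fully down, the head then on the post.
- tag_right (a joint): How far the right tag is pushed down, m: 0 to 0.004 at the start, 0.014 fully down. It takes about 4 N to slide, and stays where it is left; negative if it is pulled up.
- jar: Small amber screw-top jar, 38 mm across, 62 mm high, beside the left stand; origin under its centre. Not part of the work.
- beaker: Small clear beaker, 42 mm across, 55 mm high, behind the middle stand; origin under its centre. Not part of the work.
- spare_foot: Loose black rubber ring, 40 mm across, 16 mm high, beside the right stand; origin under its centre. Not part of the work.
- pen_cup: Clear cup of pens, 78 mm across, 160 mm high with its pens, far left; origin under its centre. Not part of the work.
- tip_box: Blue box with a clear lid, 80 x 118 x 67 mm, at the back; origin under its centre. Not part of the work.
- reagent: Clear bottle with a blue cap, 68 mm across, 150 mm high, at the back; origin under its centre. Not part of the work.
- marker: White and black marker pen, 132 mm long, 16 mm high, lying at the far right; origin under its white barrel. Not part of the work.
Things that resemble listed ones, but are neither listed nor needed, are in the scene too. What is shaped like the stand_middle but red is not meant.

How it is judged:
By the outcome, as a careful person would: the job done as asked, in the order asked, and still so for the second after the job is handed in, with the robot touching nothing.
It also fails if it takes over 48 s, if anything falls off the work surface, if the arm or the gripper's body presses on something with over 40 N, if the wrist force passes 120 N, or if a joint passes its speed limit or range.

## Working session

There is one attempt and no reset: what is moved stays moved. The work goes in short steps, Python scripts to look and compute and a tool call to move; the robot and the scene stay as the last step left them, time stands still between calls to the robot, and variables do not carry over. Pictures are saved under pics/ and viewed, at most 10 in all, crops included, and the job is handed in when it is done.

Besides the shell and the picture viewer there is one more tool, called after "Emit:" as name(argument=value, ...), one argument or row to a line, values as JSON. send_rows: Moves the arm, as the interface text tells. Its arguments: {"type":"object","properties":{"plan":{"type":"array","items":{"type":"number"}},"hand":{"type":"number"}},"required":["plan"]}

```bash
mkdir -p pics; ls
python3 - <<'E'
from rig import env
import cv2
s=env.state(); print({k:s[k] for k in('time','tool_pos','eef_rot','contact_force','finger_gap')}, env.nose_length)
for n in('scene','side'):
    cv2.imwrite(f'pics/{n}0.png',env.read_camera(n)[:,:,::-1]); print(env.calibration(n))
print(env.calibration('wrist'))
E
```

```text
pics
{'time': 0.0, 'tool_pos': array([ 0.17149177, -0.49593742,  0.23872733]), 'eef_rot': array([ 9.86184596e-01,  1.65648807e-01,  3.88462375e-05, -6.43336305e-04]), 'contact_force': array([ 0.10153145, -0.39679751,  0.57512303]), 'finger_gap': 0.08539246022064831} 0.008
{'fx': 608.2238129993824, 'fy': 608.2238129993824, 'cx': 314.7750653618311, 'cy': 235.9496743052146, 'rvec': array([ 1.26885687,  2.25903119, -0.91706754]), 'tvec': array([ 0.29474715, -0.30989037,  2.05358688])}
{'fx': 529.0764650564374, 'fy': 529.0764650564374, 'cx': 316.6349064326598, 'cy': 245.94163121474233, 'rvec': array([ 2.13953503, -0.38259132,  0.21571462]), 'tvec': array([-0.54406485,  0.17492701,  1.2230979 ])}
{'fx': 342.1899910636709, 'fy': 342.1899910636709, 'cx': 317.5402147143634, 'cy': 232.8057834006197, 'hand_eye': array([[-6.24839835e-04, -9.54447366e-01, -2.98378679e-01,
         7.59133166e-02],
       [ 9.99999520e-01, -3.71081795e-04, -9.07107352e-04,
         1.02735101e-03],
       [ 7.55063326e-04, -2.98379102e-01,  9.54447139e-01,
        -1.35258911e-01],
       [ 0.00000000e+00,  0.00000000e+00,  0.00000000e+00,
         1.00000000e+00]])}
```

View pics/scene0.png

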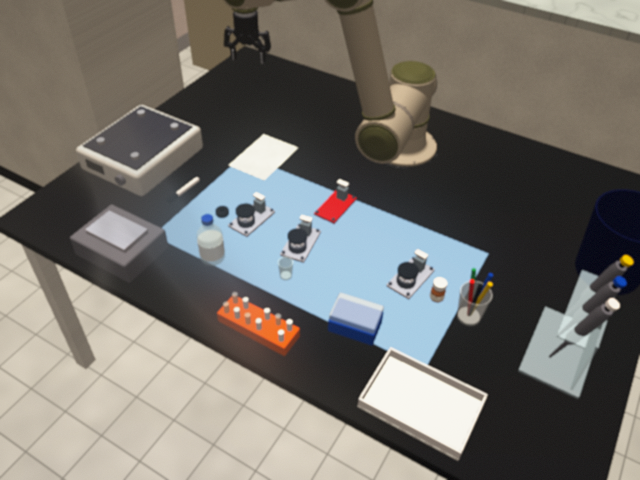

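View pics/side0.png

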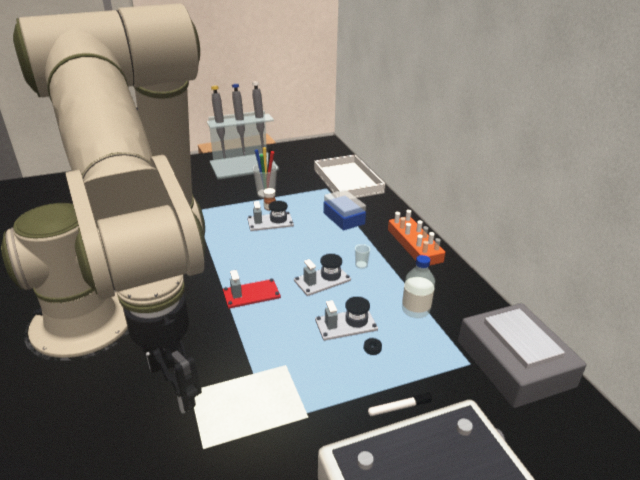

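Scene view: pads are near (246,211), (297,236) and (407,270), from right to left, with their tags just above and to the right. Side view: pads are near (357,304), (331,261) and (278,208). The red look-alike is separate, at (336,205) in the scene view.

```bash
cat > h.py <<'E'
import numpy as np, cv2
from scipy.spatial.transform import Rotation as R
from rig import env
def cam(n,pose=None):
    c=env.calibration(n); K=np.array([[c['fx'],0,c['cx']],[0,c['fy'],c['cy']],[0,0,1]])
    if 'rvec' in c:
        r=cv2.Rodrigues(c['rvec'])[0]; return K,r.T,-r.T@c['tvec']
    p,q=pose; T=np.eye(4); T[:3,:3]=R.from_quat(q).as_matrix(); T[:3,3]=p; T=T@c['hand_eye']
    return K,T[:3,:3],T[:3,3]
def ray(c,uv,z):
    K,r,o=c; d=r@np.linalg.inv(K)@[*uv,1]; return o+d*(z-o[2])/d[2]
def proj(c,P):
    K,r,o=c; p=K@(r.T@(np.array(P)-o)); return p[:2]/p[2]
def totool(P,s=None):
    "tool-axis shift (units) from current pose to put TCP at P"
    s=s or env.state(); return R.from_quat(s['eef_rot']).inv().apply(np.array(P)-s['tool_pos'])/.025
E
python3 - <<'E'
from h import *
np.set_printoptions(precision=3,suppress=True)
for n,L in(('scene',{'padR':(246,211),'padM':(297,236),'padL':(407,270)}),('side',{'padR':(357,304),'padM':(331,261),'padL':(278,208)})):
    for k,v in L.items(): print(n,k,ray(cam(n),v,.06))
for n,L in(('scene',{'R':(259,197),'M':(305,219),'L':(419,254)}),('side',{'R':(331,305),'M':(309,263),'L':(257,204)})):
    for k,v in L.items(): print(n,'tag',k,ray(cam(n),v,.07))
# tool target: camera over
s=env.state(); print(R.from_quat(s['eef_rot']).as_matrix())
E
```

```text
scene padR [ 0.6   -0.212  0.06 ]
scene padM [ 0.608 -0.037  0.06 ]
scene padL [0.563 0.27  0.06 ]
side padR [ 0.594 -0.224  0.06 ]
side padM [ 0.6  -0.05  0.06]
side padL [0.553 0.249 0.06 ]
scene tag R [ 0.541 -0.208  0.07 ]
scene tag M [ 0.549 -0.048  0.07 ]
scene tag L [0.503 0.276 0.07 ]
side tag R [ 0.533 -0.218  0.07 ]
side tag M [ 0.541 -0.052  0.07 ]
side tag L [0.498 0.275 0.07 ]
[[ 0.945  0.327 -0.   ]
 [ 0.327 -0.945  0.001]
 [ 0.    -0.001 -1.   ]]
```

Emit:
send_rows(
  plan=[20.1,-15.3,-0.85,0,0,2.4,20.1,-15.3,-0.85,0,0,2.4,20.1,-15.3,-0.85,0,0,2.4,20.1,-15.3,-0.85,0,0,2.4,20.1,-15.3,-0.85,0,0,2.4,20.1,-15.3,-0.85,0,0,2.4,20.1,-15.3,-0.85,0,0,2.4,20.1,-15.3,-0.85,0,0,2.4,20.1,-15.3,-0.85,0,0,2.4,20.1,-15.3,-0.85,0,0,2.4],
  hand=1,
)

```text
time: 1.1
tool_pos: [0.4483, -0.0794, 0.2561]
eef_rot: [1.0, -0.001, -0.0, 0.0]
contact_force: [1.0, -1.1, 0.3]
finger_gap: 0.0003
gripper_force: 0.0
```

Emit:
send_rows(
  plan=[2.9,-4.4,-0.15,0,0,0,2.9,-4.4,-0.15,0,0,0,2.9,-4.4,-0.15,0,0,0,2.9,-4.4,-0.15,0,0,0,2.9,-4.4,-0.15,0,0,0,2.9,-4.4,-0.15,0,0,0],
)

```text
time: 1.7
tool_pos: [0.52, 0.0276, 0.2597]
eef_rot: [1.0, -0.002, -0.0, 0.0]
contact_force: [0.3, -0.1, -0.4]
finger_gap: -0.0003
gripper_force: 0.0
```

Run:
```python
from h import *
import pickle
s=env.state(); im=env.read_camera('wrist')
pickle.dump((s,im),open('w1.pkl','wb'))
cv2.imwrite('pics/w1.png',im[:,:,::-1]); print(s['tool_pos'],s['eef_rot'],s['contact_force'],s['joint_vel'].round(3))
```

```text
[0.5199542  0.02758422 0.25965414] [ 9.99998581e-01 -1.65382640e-03 -3.13216454e-04  6.13873658e-05] [ 0.3265714  -0.06370293 -0.35312984] [-0.01  -0.006 -0.003  0.001  0.001  0.001]
```

View pics/w1.png

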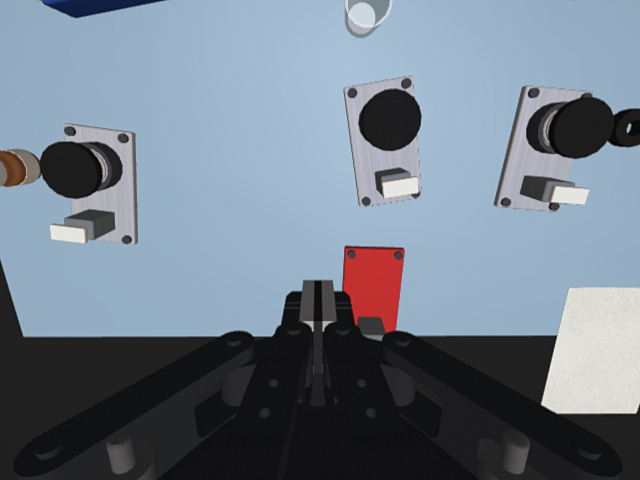

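Wrist view: pad tops at about (69,169) left, (390,119) middle and (581,127) right. White tag heads at about (69,233), (400,187) and (569,196).

Run:
```python
from h import *
import pickle
np.set_printoptions(precision=3,suppress=True)
s,im=pickle.load(open('w1.pkl','rb')); c=cam('wrist',(s['tool_pos'],s['eef_rot']))
dark=(im.max(2)<35).astype(np.uint8)
dark=cv2.morphologyEx(dark,cv2.MORPH_OPEN,np.ones((15,15)))
for n,(u,v) in dict(L=(69,169),M=(390,119),R=(581,127)).items():
    m=np.zeros_like(dark); m[v-38:v+38,max(u-40,0):u+40]=dark[v-38:v+38,max(u-40,0):u+40]
    k,lab,st,ce=cv2.connectedComponentsWithStats(m); b=lab[v,u]
    print(n,st[b],ce[b],'hand',ray(c,(u,v),.06),'mask',ray(c,ce[b],.06))
# tag top: use brightest quad
g=im.min(2)
for n,(u,v) in dict(L=(69,233),M=(400,187),R=(569,196)).items():
    m=(g>195).astype(np.uint8); k,lab,st,ce=cv2.connectedComponentsWithStats(m); b=lab[v,u]
    print('tag',n,st[b],ce[b],ray(c,ce[b],.07))
for n,uv in dict(cup=(475,290),reag=(207,219)).items(): print(n,ray(cam('scene'),uv,.1 if n=='cup' else .15))
```

```text
L [  42  143   59   54 2625] [ 71.014 169.358] hand [0.557 0.267 0.06 ] mask [0.557 0.266 0.06 ]
M [ 361   91   59   58 2789] [390.259 119.564] hand [ 0.602 -0.041  0.06 ] mask [ 0.601 -0.041  0.06 ]
R [ 550   99   71   58 3217] [583.393 127.695] hand [ 0.594 -0.22   0.06 ] mask [ 0.593 -0.222  0.06 ]
tag L [ 50 225  35  18 465] [ 67.041 233.918] [0.494 0.276 0.07 ]
tag M [383 178  35  20 524] [400.252 187.313] [ 0.54  -0.052  0.07 ]
tag R [552 187  37  18 501] [569.96  195.269] [ 0.531 -0.216  0.07 ]
cup [0.569 0.449 0.1  ]
reag [ 0.754 -0.218  0.15 ]
```

Emit:
send_rows(
  plan=[1.5,-9.5,6.0,0,0,0,1.5,-9.5,6.0,0,0,0,1.5,-9.5,6.0,0,0,0,1.5,-9.5,6.0,0,0,0,1.5,-9.5,6.0,0,0,0,1.5,-9.5,6.0,0,0,0,1.5,-9.5,6.0,0,0,0,1.5,-9.5,6.0,0,0,0,1.5,-9.5,6.0,0,0,0],
)

```text
time: 2.65
tool_pos: [0.5591, 0.2644, 0.1109]
eef_rot: [1.0, -0.002, 0.001, -0.0]
contact_force: [-1.1, -0.1, -0.4]
finger_gap: 0.0002
gripper_force: 0.0
```

Emit:
send_rows(
  plan=[0,0,0.8,0,0,0,0,0,1.3,0,0,0,0,0,1.6,0,0,0,0,0,1.6,0,0,0,0,0,1.6,0,0,0],
)

```text
time: 3.15
tool_pos: [0.5588, 0.2657, 0.0704]
eef_rot: [1.0, -0.001, 0.0, -0.0]
contact_force: [0.1, 0.5, 0.4]
finger_gap: -0.0003
gripper_force: 0.0
```

Emit:
send_rows(
  plan=[0,0,0.12,0,0,0,0,0,0.26,0,0,0,0,0,0.26,0,0,0,0,0,0.26,0,0,0,0,0,0.26,0,0,0],
)

```text
time: 3.65
tool_pos: [0.5588, 0.2659, 0.0637]
eef_rot: [1.0, -0.001, 0.001, -0.0]
contact_force: [2.0, 0.1, 2.7]
finger_gap: 0.0003
gripper_force: 1.3
```

Emit:
send_rows(
  plan=[0,0,0.11,0,0,0,0,0,0.11,0,0,0,0,0,0.11,0,0,0,0,0,0.11,0,0,0],
)

```text
time: 4.05
tool_pos: [0.5587, 0.2658, 0.0607]
eef_rot: [1.0, -0.001, 0.0, -0.0]
contact_force: [2.3, 1.0, 3.2]
finger_gap: -0.0002
gripper_force: 1.8
```

Run:
```python
from h import *
F=[];
im=env.read_camera('wrist'); cv2.imwrite('pics/w2.png',im[:,:,::-1])
for i in range(5):
    if i: env.read_camera('wrist')
    F.append(env.state()['contact_force'][2])
print(np.round(F,2),env.state()['tool_pos'])
```

```text
[3.16 3.8  4.04 4.03 3.27] [0.5585742  0.26583695 0.06066255]
```

View pics/w2.png

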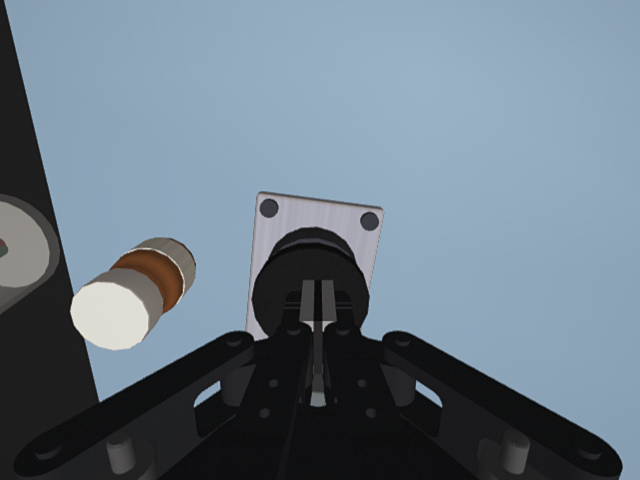

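The left pad shows about 3.7 N at 7.3 mm, with a slope of about 0.33 N/mm. The wrist view shows the fingertips centred on it at (318,290). Next I lift and go to the middle pad.

Emit:
send_rows(
  plan=[0,0,-1.0,0,0,0,0,0,-2.0,0,0,0,1.7,12.3,-2.0,0,0,0,1.7,12.3,-2.0,0,0,0,1.7,12.3,-2.0,0,0,0,1.7,12.3,-2.0,0,0,0,1.7,12.3,-2.0,0,0,0,1.7,12.3,-2.0,0,0,0,1.7,12.3,-2.0,0,0,0,1.7,12.3,-2.0,0,0,0],
)

```text
time: 5.3
tool_pos: [0.5996, -0.0429, 0.1097]
eef_rot: [1.0, -0.002, -0.001, -0.0]
contact_force: [0.2, 1.6, 0.5]
finger_gap: -0.0001
gripper_force: 0.0
```

Emit:
send_rows(
  plan=[0,0,0.8,0,0,0,0,0,1.3,0,0,0,0,0,1.6,0,0,0,0,0,1.6,0,0,0,0,0,1.6,0,0,0],
)

```text
time: 5.8
tool_pos: [0.6004, -0.0413, 0.0709]
eef_rot: [1.0, -0.001, 0.0, 0.0]
contact_force: [0.2, 0.0, 0.8]
finger_gap: -0.0001
gripper_force: 0.0
```

Emit:
send_rows(
  plan=[0,0,0.12,0,0,0,0,0,0.24,0,0,0,0,0,0.35,0,0,0,0,0,0.35,0,0,0,0,0,0.35,0,0,0,0,0,0.35,0,0,0],
)

```text
time: 6.4
tool_pos: [0.6008, -0.0418, 0.0628]
eef_rot: [1.0, -0.001, 0.001, 0.0]
contact_force: [-0.4, 1.8, 6.9]
finger_gap: 0.0001
gripper_force: 3.6
```

Run:
```python
from h import *
F=[]
for i in range(5):
    if i: env.read_camera('wrist')
    F.append(env.state()['contact_force'][2])
print(np.round(F,2),np.mean(F),env.state()['tool_pos'])
```

```text
[6.89 7.43 7.67 7.05 7.34] 7.276759445348165 [ 0.60076833 -0.04173827  0.06276861]
```

Emit:
send_rows(
  plan=[0,0,0.08,0,0,0,0,0,0.08,0,0,0,0,0,0.08,0,0,0],
)

```text
time: 6.9
tool_pos: [0.6008, -0.0417, 0.061]
eef_rot: [1.0, -0.001, 0.001, 0.0]
contact_force: [-1.8, 2.1, 9.4]
finger_gap: 0.0001
gripper_force: 4.7
```

The middle pad gives 9.4 N at 7 mm, about 1.15 N/mm, so it is the stiffest. Next is the right pad.

Emit:
send_rows(
  plan=[0,0,-1.0,0,0,0,0,0,-2.0,0,0,0,-0.3,7.2,-2.0,0,0,0,-0.3,7.2,-2.0,0,0,0,-0.3,7.2,-2.0,0,0,0,-0.3,7.2,-2.0,0,0,0,-0.3,7.2,-2.0,0,0,0,-0.3,7.2,-2.0,0,0,0,-0.3,7.2,-2.0,0,0,0],
)

```text
time: 7.8
tool_pos: [0.5924, -0.2206, 0.1097]
eef_rot: [1.0, -0.001, -0.0, -0.0]
contact_force: [0.9, 0.5, -0.4]
finger_gap: -0.0002
gripper_force: 0.0
```

Emit:
send_rows(
  plan=[0,0,0.8,0,0,0,0,0,1.3,0,0,0,0,0,1.6,0,0,0,0,0,1.6,0,0,0,0,0,1.6,0,0,0],
)

```text
time: 8.3
tool_pos: [0.5926, -0.2217, 0.0702]
eef_rot: [1.0, -0.001, 0.0, 0.0]
contact_force: [1.5, 0.4, -0.4]
finger_gap: -0.0001
gripper_force: 0.0
```

Emit:
send_rows(
  plan=[0,0,0.12,0,0,0,0,0,0.24,0,0,0,0,0,0.38,0,0,0,0,0,0.38,0,0,0,0,0,0.38,0,0,0,0,0,0.38,0,0,0],
)

```text
time: 8.9
tool_pos: [0.5929, -0.222, 0.0611]
eef_rot: [1.0, -0.001, 0.001, 0.0]
contact_force: [0.7, -0.2, 6.2]
finger_gap: 0.0
gripper_force: 2.9
```

Run:
```python
from h import *
F=[]
for i in range(5):
    if i: env.read_camera('wrist')
    F.append(env.state()['contact_force'][2])
print(np.round(F,2),np.mean(F),env.state()['tool_pos'])
```

```text
[6.19 6.55 6.93 5.31 4.38] 5.8723694614943565 [ 0.59285302 -0.22200242  0.0610785 ]
```

The right pad gives about 6 N at 7 mm (0.7 N/mm), so the left one is softest. I lift and go to the left tag.

Emit:
send_rows(
  plan=[0,0,-1.0,0,0,0,0,0,-2.6,0,0,0,-3.9,-19.9,-2.6,0,0,0,-3.9,-19.9,-2.6,0,0,0,-3.9,-19.9,-2.6,0,0,0,-3.9,-19.9,-2.6,0,0,0,-3.9,-19.9,-2.6,0,0,0,-3.9,-19.9,-2.6,0,0,0,-3.9,-19.9,-2.6,0,0,0,-3.9,-19.9,-2.6,0,0,0],
)

```text
time: 10.1
tool_pos: [0.5154, 0.1727, 0.1252]
eef_rot: [1.0, -0.001, -0.0, 0.0]
contact_force: [1.1, 0.1, -0.4]
finger_gap: 0.0002
gripper_force: 0.0
```

Emit:
send_rows(
  plan=[-0.8,-4.1,0,0,0,0,-0.8,-4.1,0,0,0,0,-0.8,-4.1,0,0,0,0,-0.8,-4.1,0,0,0,0,-0.8,-4.1,0,0,0,0],
)

```text
time: 10.6
tool_pos: [0.4967, 0.2725, 0.1251]
eef_rot: [1.0, -0.002, -0.0, 0.0]
contact_force: [0.1, -0.2, 0.2]
finger_gap: -0.0003
gripper_force: 0.0
```

Run:
```python
from h import *
s=env.state(); im=env.read_camera('wrist'); cv2.imwrite('pics/w3.png',im[:,:,::-1])
c=cam('wrist',(s['tool_pos'],s['eef_rot'])); print(s['tool_pos'])
m=(im.min(2)>195).astype(np.uint8); m[330:]=0
k,lab,st,ce=cv2.connectedComponentsWithStats(m)
for i in range(1,k):
    if st[i][4]>60: print(st[i],ce[i],ray(c,ce[i],.07))
```

```text
[0.49672724 0.27249366 0.12507669]
[ 136  130   61   61 2846] [166.34258609 159.89423753] [0.55546005 0.35397458 0.07      ]
[ 281  249   57   29 1256] [309.02707006 263.01910828] [0.49445669 0.27670185 0.07      ]
```

View pics/w3.png

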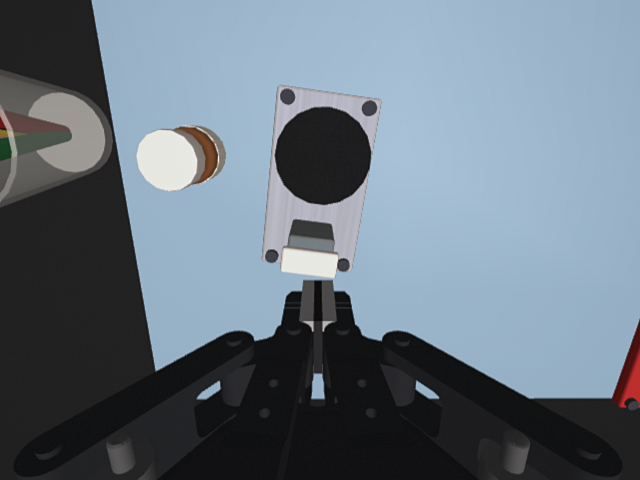

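The tag head's centre is at pixel (309,263), which works out to (0.495, 0.2765). The fingers are above it and the jar and pads are clear. I go down onto it.

Emit:
send_rows(
  plan=[-0.05,-0.1,0.8,0,0,0,-0.05,-0.1,1.4,0,0,0,-0.05,-0.1,1.7,0,0,0,-0.05,-0.1,1.7,0,0,0,-0.05,-0.1,1.7,0,0,0],
)

```text
time: 11.15
tool_pos: [0.4958, 0.2755, 0.0834]
eef_rot: [1.0, -0.002, 0.0, -0.0]
contact_force: [-0.1, -0.3, 0.2]
finger_gap: 0.0002
gripper_force: 0.0
```

Emit:
send_rows(
  plan=[0,0,0.15,0,0,0,0,0,0.3,0,0,0,0,0,0.45,0,0,0,0,0,0.6,0,0,0,0,0,0.6,0,0,0,0,0,0.6,0,0,0],
)

```text
time: 11.75
tool_pos: [0.495, 0.276, 0.0675]
eef_rot: [1.0, -0.001, -0.0, 0.0]
contact_force: [-1.0, -0.3, 0.1]
finger_gap: 0.0002
gripper_force: 0.0
```

Emit:
send_rows(
  plan=[0,0,0.06,0,0,0,0,0,0.1,0,0,0,0,0,0.1,0,0,0,0,0,0.1,0,0,0],
)

```text
time: 12.15
tool_pos: [0.495, 0.276, 0.0659]
eef_rot: [1.0, -0.001, -0.0, 0.0]
contact_force: [-4.2, -0.7, 8.3]
finger_gap: 0.0
gripper_force: 4.6
```

Emit:
send_rows(
  plan=[0,0,0.06,0,0,0,0,0,0.06,0,0,0,0,0,0.06,0,0,0],
)

```text
time: 12.45
tool_pos: [0.4951, 0.276, 0.0657]
eef_rot: [1.0, -0.001, -0.0, 0.0]
contact_force: [-8.7, -2.9, 21.4]
finger_gap: 0.0002
gripper_force: 10.4
```

It is hard against the stop: 21 N with almost no travel. I lift straight up and away, then check.

Emit:
send_rows(
  plan=[0,0,-0.3,0,0,0,0,0,-1.5,0,0,0,0,0,-3.5,0,0,0,-1,0,-5.5,0,0,0,-1,0,-6,0,0,0,-1,0,-6,0,0,0,-1,0,-6,0,0,0],
)

```text
time: 13.15
tool_pos: [0.4701, 0.276, 0.213]
eef_rot: [1.0, -0.001, -0.0, 0.0]
contact_force: [0.1, -0.1, -0.7]
finger_gap: 0.0
gripper_force: 0.0
```

Run:
```python
from h import *
s=env.state(); im=env.read_camera('wrist'); print(s['time'],s['tool_pos'],s['contact_force'])
sd=env.read_camera('side')[180:350,200:420]
sd=cv2.resize(sd,None,fx=3,fy=3,interpolation=cv2.INTER_CUBIC)
cv2.imwrite('pics/s4.png',sd[:,:,::-1]); cv2.imwrite('pics/w4.png',im[:,:,::-1])
```

```text
13.15 [0.47009621 0.27595553 0.2129624 ] [ 0.12618089 -0.13039285 -0.73264185]
```

View pics/s4.png

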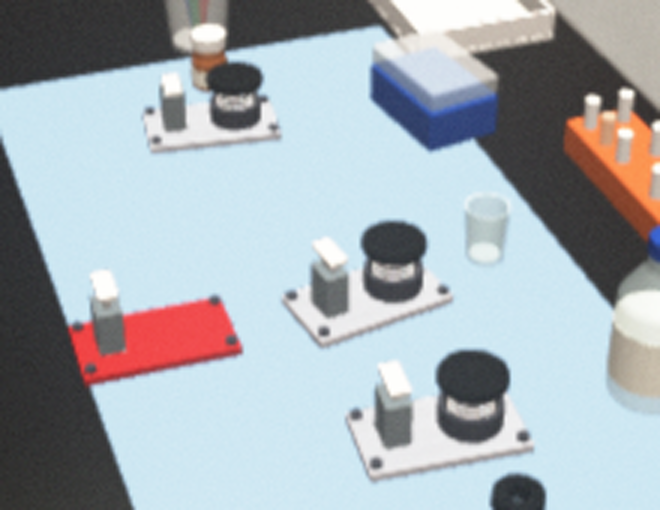

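View pics/w4.png

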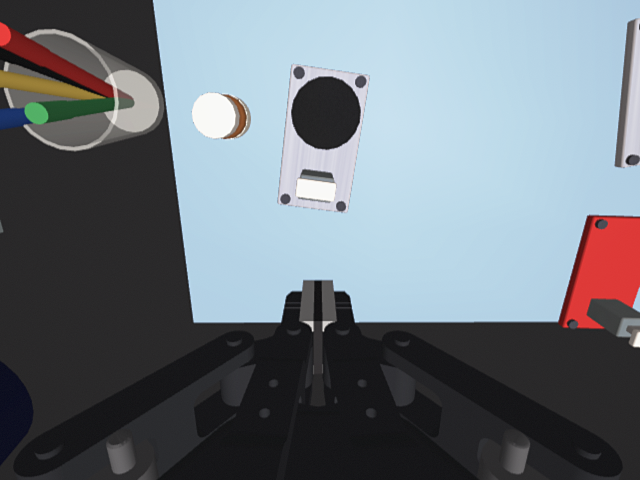

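The left tag, at (173,85) in the side crop, now sits on its post. The other tags, at (329,250) and (393,380), still stand, all the pads are up, and nothing has shifted.

```bash
python3 -c "
from rig import env
print(env.close_job())"
```

```text
the job is handed in; nothing more can be done
None
```

I pressed the pads left to right; the left is softest (about 0.33 N/mm, against about 1.15 middle and 0.65 right), so I pushed its tag down to the stop, left the other two standing, and handed the job in at about 13 s.

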